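# Index a circuit board to the test probe

## Robot

A 6-joint arm with a two-finger parallel gripper is mounted at the origin on the work surface; the furniture and walls round the work are solid. World frame = base frame: x ahead of the robot, y to its left, z up, the work surface at z = 0. Lengths are in m, angles in rad, forces in N, time in s.
With the tool pointing down it reaches from about 0.375 to 0.975 m from the base axis. Payload 3.8 kg.
Tool frame: the origin (TCP) lies at the very end of the fingers, on their centre line; the grasp point (between the pads) lies bot.hold_point_z behind it (bot.hold_point_z is the distance from the TCP to the grasp point, in m); z points along the fingers, y is the line along which they close (so a half turn about z gives the same grasp; the last joint's range is limited). The gripper opens to 85 mm and grips with 20 to 120 N. Pads are 22 mm wide; open, the fingers measure 114 mm over their backs; the gripper's body (76 mm by 85 mm) begins 54 mm behind the grasp point. The pads swing forward as they close: fully open they stand 13 mm farther back than shut.
Start: joints at [1.307, 0.264, 1.604, -0, 1.274, -0.037], TCP at [0.152, 0.658, 0.231] pointing down, gripper open.
Joint ranges: [-2.63, 2.63], [-0.94, 2.18], [0.31, 2.57], [-1.31, 4.45], [0, 2.66], [-2.55, 2.55]. Speed limits (rad/s): [2.57, 2.57, 3.14, 3.14, 3.14, 3.14].

## Interface

Orientations are given as a rotation vector (axis times angle).
In Python, from workcell import bot gives the robot as it stands.
- The arm moves only by the tool jog_arm, called after "Call:" as name(argument=value, ...), one argument or row to a line, values as JSON. Schema: {"type":"object","properties":{"motion":{"type":"array","items":{"type":"array","items":{"type":"array","items":{"type":"number"},"minItems":4,"maxItems":4},"minItems":1,"maxItems":5},"minItems":1,"maxItems":1},"aperture":{"type":"number"},"squeeze":{"type":"number"},"only":{"type":"string"},"quiet":{"type":"boolean"},"lines":{"type":"string"}},"required":["motion"],"additionalProperties":false}. motion is a list that holds a single list of rows (three levels of brackets), with 1 to 5 rows, each of 4 numbers: dx, dy, dz in m, then a turn about the tool's z in rad; each row shifts and turns the commanded pose from where the row before left it, along the tool's axes as they then stand; what a row does not reach is not made up. A row lasts 1/8 s, in which the tool goes at most 0.0625 m and 0.188 rad, less where a joint would pass 70% of its speed; a pose out of reach is approached as far as the arm can. aperture is the opening from 0.0 (shut) to 1.0 (fully open), set as the call begins (left out keeps the last). The fingers move at their own pace and stop on an object; squeeze is the grip in N (left out, the last holds). Time passes only in rows, so rows that do not move let the fingers close. The tool returns the time, the measured TCP pose, the force, the opening and the grip force at its end. only (a regular expression) keeps the lines of the reply that match it, lines (a string "A,B") keeps lines A to B, and quiet returns only ok. Input that does not fit is refused with a message, and nothing moves.
- bot.read_state(): the state, without advancing time (a new reading comes with each control period).
- bot.read_camera(name): name is "scene" or "top"; returns the picture (384x512x3 uint8, red, green, blue); there is no depth.
- bot.camera_info(name): a dict with "intrinsics" (3x3 intrinsics, pixels), "extrinsics" (4x4, takes a point from camera to world coordinates). Camera axes: x right, y down, z forward; pixel columns grow to the right and rows downward; lengths in m; the calibration is good to about 2 mm. A picture is of the moment at which its call begins. camera_info takes no time and is no camera call.
- bot.finish_job(): hands the job in; it is judged then, once.
The state is a dict: "time": time; "q": joint angles; "joint_vel": joint speeds; "joint_torque": joint torques, N m; "tool_pos": TCP position; "tcp_rot": TCP orientation; "wrist_force": force on the tool from outside, world axes, zero at the start; "torque": the same for the moment, N m; "width": opening from 0.0 (shut) to 1.0 (fully open); "grip_force": force on a finger pad.
Only numpy, scipy, OpenCV 4.12 (cv2) and the standard library are available. Lean on these libraries where they do the work, as an engineer would, in place of code of your own. Each camera call takes 0.05 s, during which the arm holds its last target. There are 200 camera calls.

## Task

Load the circuit board on its grey carrier block into the nest of the sliding carriage while the carriage is still at its loading hole: flat and fully down between the black walls, then let go. Then pull up the carriage's spring index plunger, slide the carriage along to the station where the test probe post stands, and let the plunger drop fully home into that hole, with the board still seated.

Things in the scene. Friction and masses are not known exactly. Their poses are not given: they have to be found in the camera images.
- board_block: green circuit board fixed on a loose grey carrier block, about 0.2 kg. Block 84 (x) x 58 (y) x 16 mm high; origin: centre of its underside. Board 75 x 55 mm, inside the block's outline; components rise to 30 mm above the underside. Grasp across the 58 mm width (y), fingers on the lower 16 mm. Half a turn about z makes no difference in the nest.
- index_slide: fixed aluminium base plate 165 (x) x 250 (y) x 10 mm, place and yaw vary; origin: centre of underside, axes along its edges. The carriage runs along y. Index bar (steel, 22 mm wide, top at z 28 mm) at x = +65 mm with 10 mm holes at y = +67.5 (loading), +22.5, -22.5, -67.5 mm. At x = -71 mm three feet level with the last three holes; one holds the probe post.
- nest (a point): centre of the nest floor on the carriage, z 38 mm; axes as the base plate's. The seated block's underside centre lies here, its 84 mm side along x, 2 mm play a side. Black walls 17 mm high (top 7 mm flares outward): one at each x end, 13 mm long ones at the corners of the y sides, leaving 57 mm open for the fingers in the middle of each y side. Deck 86 mm long in y.
- knob (a point): centre of the black plunger knob on the carriage: upright cylinder 26 mm across, 30 mm high (z 54 to 84 mm when home), 75 mm in +x from the nest's centre; moves with carriage and plunger. Below it a steel collar, 26 mm across at the foot, on the deck (z 38 mm).
- plunger (a joint): height the knob is pulled up, m: 0 = home in a hole, stop at 0.016. A spring pulls it down, about 4 N at home, 7 N at the top. The 8 mm round-nosed pin sits 10 mm deep in the index bar: pull 0.011 or more to free the carriage. Let go between holes, the pin rests on the bar at 0.010 and snaps into the next hole it meets.
- carriage (a joint): carriage travel, m, along the base plate's -y: 0 at the loading hole (start); further holes at 0.045, 0.090, 0.135; stops at -0.006 and 0.141. About 1.5 N friction; it can be drawn along by the lifted knob.
- station (a point): where the nest's floor centre lies when the carriage is indexed at the probe post (one of the last three holes, varies); axes as the base plate's. The post stands 61 mm from here in -x: 10 mm steel column on a dark foot, top arm reaching 36 mm in +x, arm top at z 96 mm, brass probe pointing down from it, its tip at z 76 mm. The other two stations have a bare low foot only.

How it is judged:
On the way, in this order (a step that is already met when the one before it is completed fails the run):
1. the board block lies flat and fully down in the nest, let go, with the carriage still at the loading hole (x of board_block in the frame of nest between -0.004 and 0.004 m and y of board_block in the frame of nest between -0.004 and 0.004 m and z of board_block in the frame of nest between -0.003 and 0.003 m and angle between the x axis of board_block and the x axis of nest, either way round below 0.12 rad and angle between board_block's own z axis and vertical below 0.06 rad and contact force between the fingers and board_block below 0.1 N and value of joint carriage below 0.005 m), for 0.2 s.
2. the plunger is pulled clear of its hole and the carriage has left the loading hole (value of joint plunger above 0.009 m and value of joint carriage above 0.01 m), for 0.05 s.
At the end, for the whole second after the job is handed in: The carriage stands at the probe post's station (within 3 mm along its travel) with the plunger home in that hole (less than 2 mm up), the board block still flat and fully down in the nest (within 4 mm each way across, 3 mm in height, 0.12 rad in yaw, 0.06 rad in tilt), all at rest (x of board_block in the frame of nest between -0.004 and 0.004 m and y of board_block in the frame of nest between -0.004 and 0.004 m and z of board_block in the frame of nest between -0.003 and 0.003 m and angle between the x axis of board_block and the x axis of nest, either way round below 0.12 rad and angle between board_block's own z axis and vertical below 0.06 rad and y of nest in the frame of station between -0.003 and 0.003 m and value of joint plunger below 0.002 m and linear speed of board_block below 0.02 m/s and velocity of joint carriage between -0.01 and 0.01 m/s); the robot touches nothing.
It also fails if it takes over 51 s, if anything falls off the work surface, if the arm or the gripper's body presses on something with over 40 N, if the wrist force passes 120 N, or if a joint passes its speed limit or range.

## Working session

There is one attempt and no reset: what is moved stays moved. The work goes in short steps, Python scripts to look and compute and a tool call to move; the robot and the scene stay as the last step left them, time stands still between calls to the robot, and variables do not carry over. Pictures are saved under pics/ and viewed, at most 10 in all, crops included, and the job is handed in when it is done.

```bash
ls; mkdir -p pics
```

Run:
```python
from workcell import bot
import cv2
for n in ("scene","top"):
    im=bot.read_camera(n); cv2.imwrite(f"pics/{n}0.png",im[:,:,::-1])
    c=bot.camera_info(n); print(n,c["intrinsics"],c["extrinsics"])
s=bot.read_state(); print(s["time"],s["tool_pos"],s["tcp_rot"],s["width"],bot.hold_point_z)
```

```text
pics
workcell.py
scene [[374.05831221   0.         255.53204104]
 [  0.         374.05831221 190.31401857]
 [  0.           0.           1.        ]] [[-0.64505076 -0.39751038  0.65260633 -0.06692567]
 [-0.76377946  0.3091793  -0.56661194  0.6349536 ]
 [ 0.02346176 -0.86394077 -0.50304661  0.49794396]
 [ 0.          0.          0.          1.        ]]
top [[471.67005389   0.         262.57495349]
 [  0.         471.67005389 195.08002167]
 [  0.           0.           1.        ]] [[-0.0185408  -0.99483945  0.09975319  0.40309077]
 [-0.99979833  0.01921766  0.0058287   0.1193302 ]
 [-0.00771564 -0.099625   -0.99499514  0.94008113]
 [ 0.          0.          0.          1.        ]]
0.1 [0.15159679 0.65705727 0.23003798] [-0.3554036  -3.12111281  0.00326369] 1.0015247608140638 0.0187
```

View pics/top0.png

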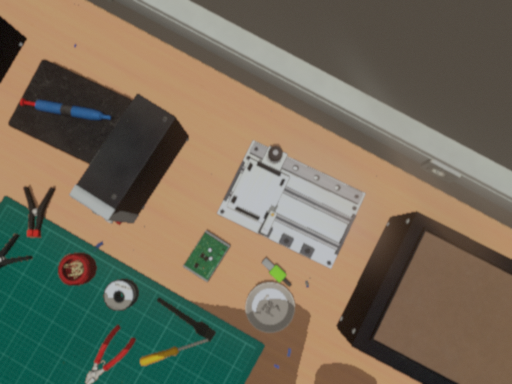

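View pics/scene0.png

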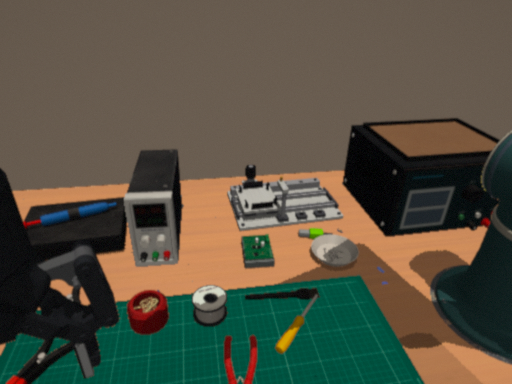

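The top view shows the slide at about (220-365, 140-265), the knob at (276,152), and the board at (207,255). Bare feet sit near (286,239) and (307,250). I'll zoom in on the slide and board, and locate them with masks.

Create h.py:
```python
import numpy as np, cv2
from workcell import bot
from scipy.spatial.transform import Rotation as R
def ray(n,uv,z):
    """pixel -> world point on plane of height z"""
    c=bot.camera_info(n); K,T=c["intrinsics"],c["extrinsics"]
    uv=np.atleast_2d(np.asarray(uv,float))
    d=(T[:3,:3]@np.linalg.inv(K)@np.c_[uv,np.ones(len(uv))].T).T
    return T[:3,3]+d*((z-T[2,3])/d[:,2])[:,None]
def proj(n,p):
    c=bot.camera_info(n); K,T=c["intrinsics"],c["extrinsics"]
    q=K@(T[:3,:3].T@(np.atleast_2d(p)-T[:3,3]).T); return (q[:2]/q[2]).T
def tool(p):
    """world vector from TCP to p, in tool axes"""
    s=bot.read_state(); M=R.from_rotvec(s["tcp_rot"]).as_matrix()
    return M.T@(np.asarray(p)-s["tool_pos"]), M
def yawof(v): return np.arctan2(v[1],v[0])
```

Run:
```python
from h import *
im=cv2.imread("pics/top0.png")
a=cv2.resize(im[130:290,170:380],None,fx=3.7,fy=3.7,interpolation=cv2.INTER_CUBIC); cv2.imwrite("pics/z1.png",a)
s=cv2.imread("pics/scene0.png"); b=cv2.resize(s[155:275,220:350],None,fx=5,fy=5,interpolation=cv2.INTER_CUBIC); cv2.imwrite("pics/z2.png",b)
hsv=cv2.cvtColor(im,cv2.COLOR_BGR2HSV)
m=((hsv[...,0]>50)&(hsv[...,0]<95)&(hsv[...,1]>90)).astype(np.uint8); m[:, :175]=0; m[:, 245:]=0; m[:225]=0; m[285:]=0
n,l,st,ce=cv2.connectedComponentsWithStats(m)
for i in range(1,n):
    if st[i,4]>100:
        c=cv2.findContours((l==i).astype(np.uint8),0,2)[0][0]; r=cv2.minAreaRect(c); bx=cv2.boxPoints(r)
        w=ray("top",bx,0.018); print(st[i],r,w,w.mean(0)); 
        e=[w[1]-w[0],w[2]-w[1]]; print([np.linalg.norm(x) for x in e],[np.degrees(yawof(x)) for x in e])
```

```text
[186 234  41  44 796] ((205.67352294921875, 255.65586853027344), (26.230201721191406, 37.19779968261719), 32.47119140625) [[0.363593   0.27833783 0.018     ]
 [0.42353166 0.2392075  0.018     ]
 [0.39542455 0.19631449 0.018     ]
 [0.33585862 0.23558295 0.018     ]] [0.37960196 0.23736069 0.018     ]
[np.float64(0.07158089703135345), np.float64(0.051281766746377196)] [np.float64(-33.138095443901655), np.float64(-123.23618782756807)]
```

View pics/z1.png

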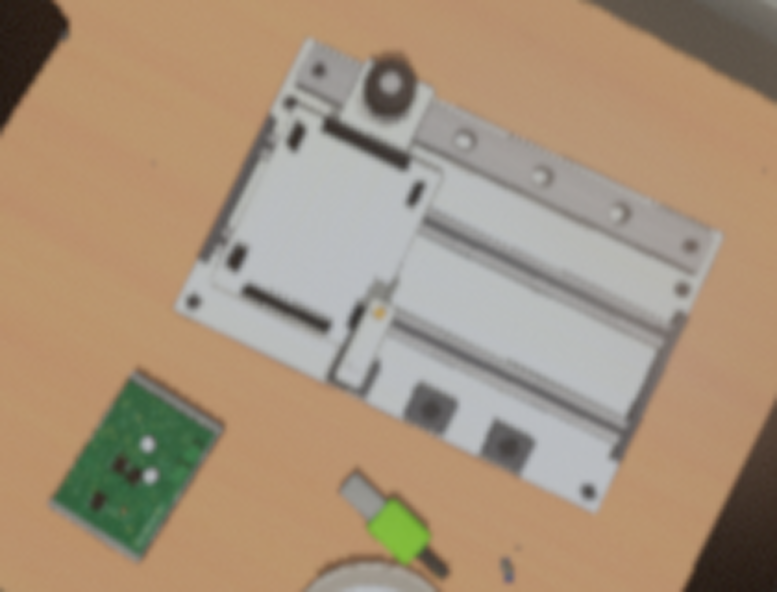

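View pics/z2.png

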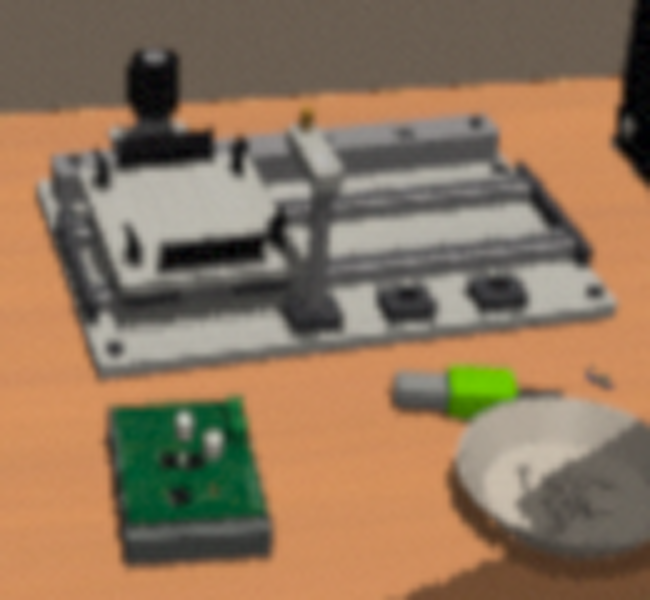

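The post, with the brass tip at zoomed (378,312) and its foot at (350,385), stands on the foot nearest the carriage. That is the +22.5 hole, so the travel is 0.045 m. The empty holes are at zoomed (465,140), (543,177) and (621,213). Next I'll measure everything to sub-pixel accuracy.

Run:
```python
from h import *
im=cv2.imread("pics/top0.png"); g=cv2.cvtColor(im,cv2.COLOR_BGR2GRAY).astype(float)
Z=lambda x,y:(x/3.7+170-.37,y/3.7+130-.37)
def blob(x,y,r,bright):
    u,v=Z(x,y); y0,x0=int(round(v))-r,int(round(u))-r; p=g[y0:y0+2*r+1,x0:x0+2*r+1]
    w=np.clip((p-np.median(p))*(1 if bright else -1)-8,0,None); yy,xx=np.mgrid[:2*r+1,:2*r+1]
    return x0+(w*xx).sum()/w.sum(), y0+(w*yy).sum()/w.sum()
hol=[blob(*p,3,1) for p in [(465,140),(543,177),(621,213)]]
H=ray("top",hol,.028); print("holes",hol,H)
ft=ray("top",[Z(430,407),Z(508,447)],.016); print("feet",ft)
d=H[0]-H[2]; print("hole span",np.linalg.norm(d)); ey=d/np.linalg.norm(d); ex=np.array([ey[1],-ey[0],0]); print("yaw base(x)",np.degrees(yawof(ex)))
c=H.mean(0); org=c-65*.001*ex+.0225*ey   # mean hole at y=-22.5
org[2]=0; print("org",org)
nest=org-.010*ex+.0675*ey; print("nest from holes",nest)
wz=.055
ws={"+x":(368,143),"-x":(287,309),"c1":(297,136),"c2":(416,193),"c3":(237,257),"c4":(357,316)}
P={k:ray("top",Z(*v),wz)[0] for k,v in ws.items()}
for k,v in P.items(): q=v-org; print(k,(q@ex).round(4),(q@ey).round(4))
k=ray("top",Z(390,84),.084)[0]-org; print("knob",k@ex,k@ey)
for z,p in [(.010,(720,235)),(.01,(597,512)),(.01,(177,308)),(.01,(310,38))]:
    q=ray("top",Z(*p),z)[0]-org; print("corner",(q@ex).round(4),(q@ey).round(4))
# block outline: everything not wood-coloured near board
hsv=cv2.cvtColor(im,cv2.COLOR_BGR2HSV); roi=np.zeros(g.shape,np.uint8); roi[226:285,180:235]=1
wood=((hsv[...,0]<22)&(hsv[...,1]>70)&(hsv[...,2]>120))
m=((~wood)&(roi>0)).astype(np.uint8); cs=cv2.findContours(m,0,1)[0]; c=max(cs,key=cv2.contourArea)
r=cv2.minAreaRect(c); w=ray("top",cv2.boxPoints(r),.016); print("block",r,w.mean(0),[np.linalg.norm(w[1]-w[0]),np.linalg.norm(w[2]-w[1])],np.degrees(yawof(w[1]-w[0])))
t,M=tool([0.38,0.237,0.0]); print(t,M.round(3))
```

```text
holes [(np.float64(294.6695652173913), np.float64(167.8695652173913)), (np.float64(314.8061224489796), np.float64(177.40816326530611)), (np.float64(335.5403225806452), np.float64(187.3790322580645))] [[ 0.54673825  0.06098889  0.028     ]
 [ 0.5271755   0.02224394  0.028     ]
 [ 0.50683667 -0.01745018  0.028     ]]
feet [[0.40757354 0.08099406 0.016     ]
 [0.38588588 0.04050894 0.016     ]]
hole span 0.08800468203497244
yaw base(x) -26.9622237771656
org [0.47918351 0.07145312 0.        ]
nest from holes [0.50087515 0.13615028 0.        ]
+x 0.0385 0.0642
-x -0.0561 0.0641
c1 0.0259 0.0986
c2 0.026 0.0309
c3 -0.0434 0.0987
c4 -0.0438 0.0306
knob 0.0658218547352079 0.0654551274336714
corner 0.0823 -0.1241
corner -0.0793 -0.1271
corner -0.0795 0.1201
corner 0.0831 0.1204
block ((206.40794372558594, 255.47654724121094), (29.32107925415039, 44.34212112426758), 32.735225677490234) [0.37991581 0.23616702 0.016     ] [np.float64(0.08554325920671274), np.float64(0.057479791847719154)] -33.39638218563736
[-0.31701218 -0.35746853  0.23076641] [[-0.974  0.225 -0.001]
 [ 0.225  0.974 -0.002]
 [ 0.    -0.002 -1.   ]]
```

Create t.py:
```python
# print tool-axis offset to target: x y z yaw_of_tool_y(deg)
import sys
from h import *
x,y,z,a=map(float,sys.argv[1:5]); t,M=tool([x,y,z]); s=bot.read_state()
e=(np.degrees(np.arctan2(M[1,1],M[0,1]))-a+90)%180-90
print("t",round(s["time"],2),"tool d",t.round(4),"turn",np.radians(e).round(3),"tilt",M[:,2].round(3),"q",np.round(s["q"],2),"F",np.round(s["wrist_force"],1),"w",round(s["width"],3),"pos",np.round(s["tool_pos"],4))
```

```text
(no output)
```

Call:
jog_arm(
  motion=[
    [[-0.04, -0.045, 0, 0], [-0.04, -0.045, 0, 0], [-0.04, -0.045, 0, 0], [-0.04, -0.045, 0, 0], [-0.04, -0.045, 0, 0]],
  ],
  aperture=1.0,
)

```text
time: 0.72
tool_pos: [0.2965, 0.3915, 0.2309]
tcp_rot: [0.355, 3.122, -0.001]
wrist_force: [0.3, 0.5, 0.4]
width: 0.999
grip_force: 0.0
```

Call:
jog_arm(
  motion=[
    [[-0.04, -0.045, 0, 0], [-0.04, -0.045, 0, 0], [0, 0, 0, 0.176], [0, 0, 0, 0.176], [0, 0, 0, 0]],
  ],
)

```text
time: 1.35
tool_pos: [0.3537, 0.2873, 0.2309]
tcp_rot: [-0.895, -3.011, 0.001]
wrist_force: [0.6, 0.1, -0.4]
width: 1.0
grip_force: 0.0
```

```bash
python3 t.py 0.3797 0.2372 0.06 56.8
```

```text
t 1.35 tool d [-0.0492 -0.0277  0.1709] turn 0.002 tilt [-0.001 -0.    -1.   ] q [ 0.63 -0.16  2.05  0.    1.25 -0.37] F [ 0.6  0.1 -0.4] w 1.0 pos [0.3537 0.2873 0.2309]
```

Call:
jog_arm(
  motion=[
    [[-0.049, -0.028, 0, 0], [0, 0, 0.06, 0], [0, 0, 0.06, 0], [0, 0, 0.051, 0], [0, 0, 0, 0]],
  ],
)

```text
time: 1.98
tool_pos: [0.375, 0.2354, 0.0561]
tcp_rot: [-0.89, -3.005, 0.012]
wrist_force: [0.8, -0.4, -0.1]
width: 1.002
grip_force: 0.0
```

```bash
python3 t.py 0.3797 0.2372 0.003 56.8
```

Run:
```python
from h import *
im=bot.read_camera("scene")[:,:,::-1]; im2=bot.read_camera("top")[:,:,::-1]
a=cv2.resize(im[150:300,190:340],(600,600),interpolation=cv2.INTER_CUBIC); cv2.imwrite("pics/g1.png",a)
```

```text
t 1.98 tool d [-0.0032  0.0046  0.053 ] turn 0.004 tilt [-0.01  -0.005 -1.   ] q [ 0.5   0.02  2.24 -0.    0.9  -0.49] F [ 0.8 -0.4 -0.1] w 1.002 pos [0.375  0.2354 0.0561]
```

View pics/g1.png

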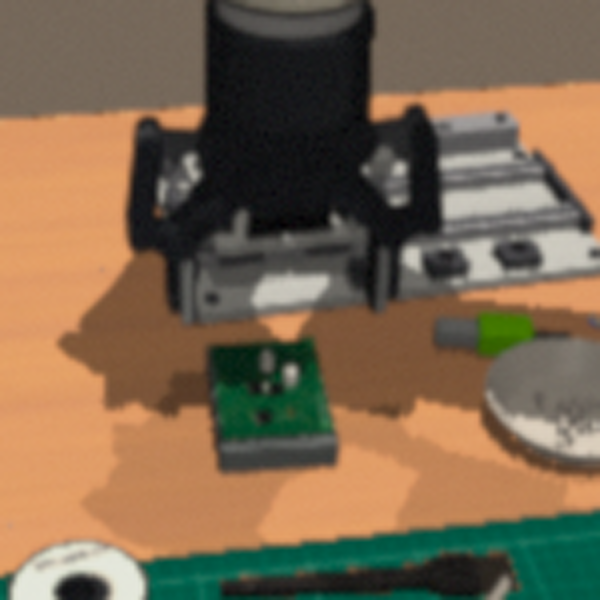

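The fingertips show at crop (185,310) and (380,305), above and behind the block, which spans crop (210-335, 340-470). I'll check the projection before descending.

```bash
python3 t.py 0.3797 0.2372 0.003 56.8
```

Run:
```python
from h import *
s=bot.read_state(); M=R.from_rotvec(s["tcp_rot"]).as_matrix(); p=s["tool_pos"]
pts=[p+M@[0,a,-b] for a in(.0425,-.0425) for b in (0,.013)]
print((proj("scene",pts)-[190,150])*4)
# block corners at z=.016
c=np.array([.3797,.2372]); u=np.array([np.cos(np.radians(-33.2)),np.sin(np.radians(-33.2))]); v=np.array([-u[1],u[0]])
print((proj("scene",[[*(c+i*.042*u+j*.029*v),z] for z in(.016,0) for i,j in((1,1),(1,-1),(-1,-1),(-1,1))])-[190,150])*4)
```

```text
t 2.08 tool d [-0.0004 -0.0007  0.0581] turn 0.003 tilt [-0. -0. -1.] q [ 0.5   0.01  2.23 -0.    0.9  -0.49] F [-0.1  0.7  0.9] w 1.0 pos [0.3798 0.238  0.0611]
[[185.59658515 322.88375676]
 [185.53487772 301.14994432]
 [356.83788203 313.37634398]
 [358.30120943 291.85775407]]
[[206.40833796 342.58374821]
 [314.70746427 336.58555585]
 [340.93199219 440.74719283]
 [222.05885263 448.32464658]
 [206.26683047 366.61522951]
 [313.48658318 360.47511115]
 [339.30431412 465.83450343]
 [221.73032614 473.56159007]]
```

Call:
jog_arm(
  motion=[
    [[0, -0.001, 0.03, 0.003], [0, 0, 0.02, 0], [0, 0, 0.009, 0], [0, 0, 0, 0], [0, 0, 0, 0]],
  ],
)

```text
time: 2.7
tool_pos: [0.3803, 0.2375, 0.0028]
tcp_rot: [0.9, 3.008, 0.003]
wrist_force: [0.2, 0.4, 0.3]
width: 1.0
grip_force: 0.0
```

Call:
jog_arm(
  motion=[
    [[0, 0, 0, 0], [0, 0, 0, 0], [0, 0, 0, 0], [0, 0, 0, 0], [0, 0, 0, 0]],
  ],
  aperture=0.0,
  squeeze=40,
)

```text
time: 3.32
tool_pos: [0.3797, 0.2372, 0.0023]
tcp_rot: [0.901, 3.009, 0.002]
wrist_force: [-0.8, 0.1, 5.6]
width: 0.665
grip_force: 42.7
```

Call:
jog_arm(
  motion=[
    [[0, 0, 0, 0], [0, 0, 0, 0]],
  ],
)

```text
time: 3.58
tool_pos: [0.3797, 0.2372, 0.0023]
tcp_rot: [0.901, 3.009, 0.002]
wrist_force: [-1.4, -0.2, 5.4]
width: 0.662
grip_force: 42.7
```

```bash
python3 t.py 0.3797 0.2372 0.003 56.8
```

```text
t 3.58 tool d [-0.      0.0001 -0.0007] turn -0.002 tilt [ 0.001  0.001 -1.   ] q [ 0.5   0.11  2.27  0.    0.76 -0.49] F [-1.4 -0.2  5.4] w 0.662 pos [0.3797 0.2372 0.0023]
```

Call:
jog_arm(
  motion=[
    [[0, 0, -0.02, 0], [0, 0, -0.055, 0], [0, 0, -0.055, 0], [0, 0, 0, -0.109], [0, 0, 0, 0]],
  ],
)

```text
time: 4.2
tool_pos: [0.3788, 0.2366, 0.1317]
tcp_rot: [0.737, 3.053, 0.001]
wrist_force: [0.1, -0.2, -2.0]
width: 0.665
grip_force: 44.6
```

```bash
python3 t.py 0.5007 0.1331 0.1323 63.04
```

```text
t 4.2 tool d [-0.1557 -0.0365 -0.0006] turn -0.003 tilt [ 0.001  0.    -1.   ] q [ 0.5  -0.09  2.18 -0.    1.05 -0.59] F [ 0.1 -0.2 -2. ] w 0.665 pos [0.3788 0.2366 0.1317]
```

Call:
jog_arm(
  motion=[
    [[-0.052, -0.012, 0, 0], [-0.052, -0.012, 0, 0], [-0.052, -0.0125, 0, 0], [0, 0, 0, 0], [0, 0, 0, 0]],
  ],
)

```text
time: 4.82
tool_pos: [0.4996, 0.1328, 0.1295]
tcp_rot: [-0.738, -3.05, 0.002]
wrist_force: [-0.8, 1.0, -1.8]
width: 0.665
grip_force: 44.6
```

```bash
python3 t.py 0.5007 0.1331 0.0703 63.04
```

Run:
```python
from h import *
im=bot.read_camera("scene")[:,:,::-1]
a=cv2.resize(im[130:250,200:360],(800,600),interpolation=cv2.INTER_CUBIC); cv2.imwrite("pics/n1.png",a)
s=bot.read_state(); M=R.from_rotvec(s["tcp_rot"]).as_matrix(); p=s["tool_pos"]
B=[p+M@[i*.042,j*.029,.0023] for i in(1,-1) for j in(1,-1)]
print("held block bottom corners",(proj("scene",B)-[200,130]).round(2)*5)
im=bot.read_camera("top"); cv2.imwrite("pics/n1t.png",im[:,:,::-1])
```

```text
t 4.83 tool d [-0.001   0.0009  0.0592] turn -0.005 tilt [-0.004 -0.001 -1.   ] q [ 0.21  0.06  2.04  0.    1.05 -0.88] F [-0.8  1.  -1.8] w 0.665 pos [0.4996 0.1328 0.1295]
held block bottom corners [[255.25 215.65]
 [385.9  204.15]
 [216.35 133.7 ]
 [337.05 124.25]]
```

View pics/n1.png

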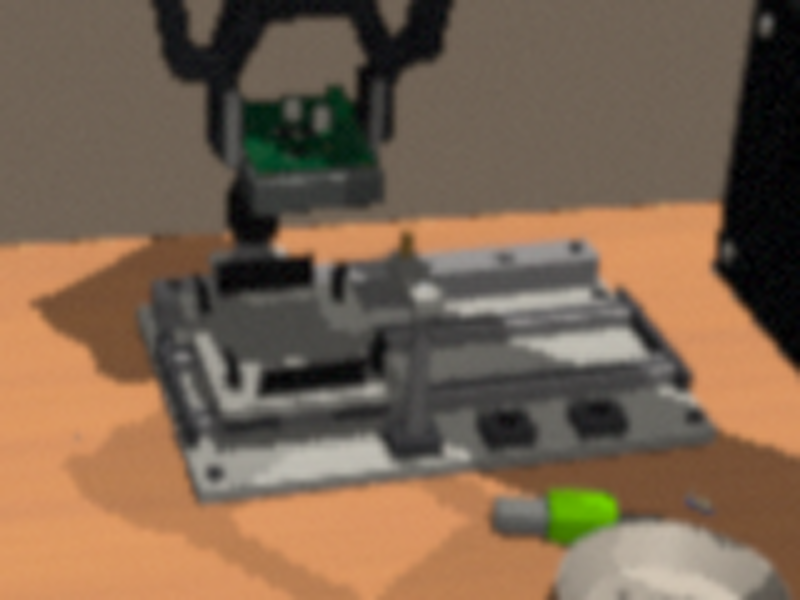

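The held block's near-bottom corners appear at crop (255,212) and (384,203), which agrees with the prediction. Before going down I'll check the predicted nest walls against this view. The front wall spans crop (262-372, 358-395).

Call:
jog_arm(
  motion=[
    [[-0.001, 0.001, 0.03, -0.005], [0, 0, 0.029, 0], [0, 0, 0, 0], [0, 0, 0, 0]],
  ],
)

```text
time: 5.42
tool_pos: [0.5025, 0.1343, 0.073]
tcp_rot: [0.727, 3.056, 0.001]
wrist_force: [-0.1, 0.2, -1.4]
width: 0.667
grip_force: 44.6
```

```bash
python3 t.py 0.5007 0.1331 0.0403 63.04
```

Run:
```python
from h import *
a=np.radians(-26.96); ex=np.array([np.cos(a),np.sin(a),0]); ey=np.array([-ex[1],ex[0],0]); n=np.array([.5007,.1331,0])
# dark front (-x) and back (+x) wall bars in first scene picture: centroid of the dark blob
im=cv2.imread("pics/scene0.png"); g=cv2.cvtColor(im,cv2.COLOR_BGR2GRAY)
m=(g<45).astype(np.uint8); k,l,st,ce=cv2.connectedComponentsWithStats(m)
for i in range(1,k):
    if 232<ce[i,0]<285 and 178<ce[i,1]<212 and st[i,4]>8: print(st[i],ce[i].round(1))
print("pred front wall outer face ctr",proj("scene",n-.047*ex+[0,0,.0465]),"ends top",proj("scene",[n-.047*ex+s*.0215*ey+[0,0,.055] for s in(1,-1)]))
print("pred back wall inner ctr",proj("scene",n+.044*ex+[0,0,.0465]))
```

```text
t 5.42 tool d [ 0.0011 -0.0019  0.0327] turn 0.004 tilt [ 0.001  0.    -1.   ] q [ 0.21  0.13  2.08  0.    0.93 -0.89] F [-0.1  0.2 -1.4] w 0.667 pos [0.5025 0.1343 0.073 ]
[244 181  18   7  96] [252.2 184.2]
[274 198   3   6  12] [275.1 200.8]
[253 203  20   6  74] [262.2 205.1]
pred front wall outer face ctr [[263.21950658 204.72694193]] ends top [[254.00179523 202.50367993]
 [272.59389372 200.55345141]]
pred back wall inner ctr [[254.10903886 185.21024479]]
```

Call:
jog_arm(
  motion=[
    [[0.001, -0.0007, 0.01, 0.003], [0, 0, 0.006, 0], [0, 0, 0.005, 0], [0, 0, 0, 0]],
  ],
)

```text
time: 5.92
tool_pos: [0.5009, 0.1333, 0.0507]
tcp_rot: [-0.733, -3.054, 0.001]
wrist_force: [0.2, -0.1, -2.3]
width: 0.662
grip_force: 44.5
```

```bash
python3 t.py 0.5007 0.1331 0.0403 63.04
```

Run:
```python
from h import *
im=bot.read_camera("scene")[:,:,::-1]
a=cv2.resize(im[145:245,220:320],(600,600),interpolation=cv2.INTER_CUBIC); cv2.imwrite("pics/n2.png",a)
```

```text
t 5.92 tool d [ 0.0001 -0.0002  0.0104] turn -0.0 tilt [-0.001 -0.    -1.   ] q [ 0.21  0.16  2.1   0.    0.89 -0.89] F [ 0.2 -0.1 -2.3] w 0.662 pos [0.5009 0.1333 0.0507]
```

View pics/n2.png

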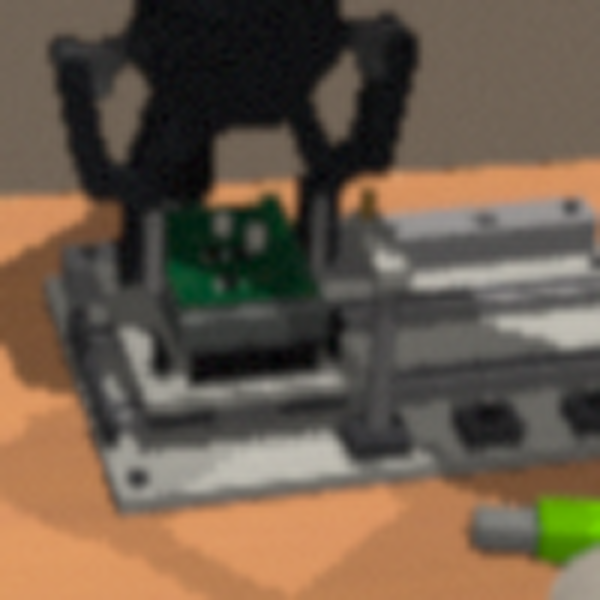

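The block is now 10 mm above the floor. Its near face spans crop 185-330 over the front wall at 190-318, so it's centred within about 1 mm. I'll press on slowly.

Call:
jog_arm(
  motion=[
    [[0, 0.0007, 0.004, 0], [0, 0, 0.004, 0], [0, 0, 0.002, 0], [0, 0, 0, 0]],
  ],
)

```text
time: 6.48
tool_pos: [0.5014, 0.134, 0.041]
tcp_rot: [-0.733, -3.054, 0.0]
wrist_force: [0.6, -0.5, -2.0]
width: 0.667
grip_force: 44.6
```

```bash
python3 t.py 0.5007 0.1331 0.0403 63.04
```

```text
t 6.47 tool d [ 0.0002 -0.0011  0.0007] turn -0.0 tilt [-0.001 -0.    -1.   ] q [ 0.21  0.17  2.1  -0.    0.87 -0.89] F [ 0.6 -0.5 -2. ] w 0.667 pos [0.5014 0.134  0.041 ]
```

Call:
jog_arm(
  motion=[
    [[0, 0, 0.001, 0], [0, 0, 0.001, 0], [0, 0, 0, 0]],
  ],
)

```text
time: 6.85
tool_pos: [0.502, 0.1343, 0.0403]
tcp_rot: [0.733, 3.055, 0.001]
wrist_force: [-3.3, -0.0, 5.1]
width: 0.663
grip_force: 45.4
```

```bash
python3 t.py 0.5007 0.1331 0.0403 63.04
```

```text
t 6.85 tool d [ 0.0006 -0.0017 -0.    ] turn -0.0 tilt [ 0.  0. -1.] q [ 0.21  0.17  2.1   0.    0.87 -0.89] F [-3.3 -0.   5.1] w 0.663 pos [0.502  0.1343 0.0403]
```

Contact at exactly the seated height. I'll release.

Call:
jog_arm(
  motion=[
    [[0, 0, 0, 0], [0, 0, 0, 0], [0, 0, 0, 0], [0, 0, 0, 0]],
  ],
  aperture=0.9,
  squeeze=40,
)

```text
time: 7.35
tool_pos: [0.5017, 0.134, 0.0392]
tcp_rot: [-0.733, -3.055, 0.0]
wrist_force: [0.7, 0.1, -0.7]
width: 0.902
grip_force: 0.0
```

Call:
jog_arm(
  motion=[
    [[0, 0, -0.02, 0], [0, 0, -0.045, 0], [0, 0, -0.045, 0], [0, 0, 0, 0], [0, 0, 0, 0]],
  ],
)

```text
time: 7.98
tool_pos: [0.5013, 0.134, 0.1489]
tcp_rot: [-0.733, -3.055, 0.0]
wrist_force: [-0.7, -0.2, -0.6]
width: 0.899
grip_force: 0.0
```

```bash
python3 t.py 0.5686 0.0991 0.15 63.04
```

Run:
```python
from h import *
im=bot.read_camera("scene")[:,:,::-1]; t=bot.read_camera("top")[:,:,::-1]
a=cv2.resize(im[145:245,220:320],(600,600),interpolation=cv2.INTER_CUBIC); cv2.imwrite("pics/n3.png",a); cv2.imwrite("pics/n3t.png",t)
```

```text
t 7.97 tool d [-0.0758 -0.0006 -0.0011] turn -0.0 tilt [-0. -0. -1.] q [ 0.21  0.04  2.02  0.    1.08 -0.89] F [-0.7 -0.2 -0.6] w 0.899 pos [0.5013 0.134  0.1489]
```

View pics/n3.png

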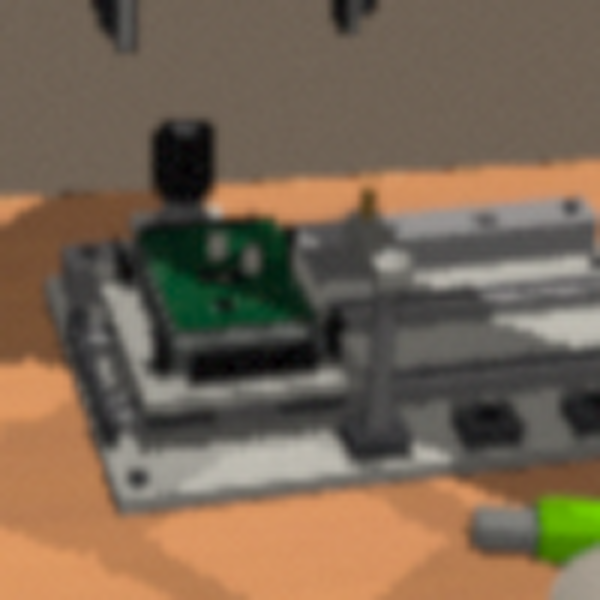

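The board is seated level behind the front wall, at crop (190-318, 345-375), and it's clear of the fingers. Next I'll move to the knob.

Call:
jog_arm(
  motion=[
    [[-0.038, 0, 0, 0], [-0.038, 0, 0, 0], [0, 0, 0, 0], [0, 0, 0.045, 0], [0, 0, 0.02, 0]],
  ],
)

```text
time: 8.7
tool_pos: [0.5657, 0.0995, 0.0804]
tcp_rot: [-0.731, -3.048, 0.004]
wrist_force: [-0.2, 0.4, 0.4]
width: 0.902
grip_force: 0.0
```

Call:
jog_arm(
  motion=[
    [[0, 0, 0.0, 0], [0, 0, 0, 0]],
  ],
)

```text
time: 8.95
tool_pos: [0.5698, 0.0999, 0.0851]
tcp_rot: [0.732, 3.054, 0.001]
wrist_force: [-0.5, 1.1, 1.2]
width: 0.9
grip_force: 0.0
```

```bash
python3 t.py 0.5685 0.1000 0.057 63.04
```

```text
t 8.95 tool d [ 0.0012 -0.0005  0.0281] turn 0.0 tilt [ 0.001  0.    -1.   ] q [ 0.13  0.22  1.95  0.    0.97 -0.97] F [-0.5  1.1  1.2] w 0.9 pos [0.5698 0.0999 0.0851]
```

Call:
jog_arm(
  motion=[
    [[0.0005, 0, 0.018, 0], [0, 0, 0.01, 0], [0, 0, 0, 0], [0, 0, 0, 0]],
  ],
)

```text
time: 9.45
tool_pos: [0.569, 0.0998, 0.0563]
tcp_rot: [0.733, 3.055, -0.0]
wrist_force: [-0.6, -0.5, -0.4]
width: 0.903
grip_force: 0.0
```

Call:
jog_arm(
  motion=[
    [[0, 0, 0, 0], [0, 0, 0, 0], [0, 0, 0, 0], [0, 0, 0, 0], [0, 0, 0, 0]],
  ],
  aperture=0.0,
  squeeze=50,
)

```text
time: 10.07
tool_pos: [0.5692, 0.0999, 0.0568]
tcp_rot: [0.733, 3.054, 0.0]
wrist_force: [-1.4, 0.4, 4.0]
width: 0.29
grip_force: 49.0
```

Call:
jog_arm(
  motion=[
    [[0, 0, 0, 0], [0, 0, 0, 0], [0, 0, 0, 0]],
  ],
)

```text
time: 10.45
tool_pos: [0.5693, 0.1, 0.0568]
tcp_rot: [0.733, 3.054, 0.0]
wrist_force: [-2.0, 2.2, 6.2]
width: 0.291
grip_force: 49.0
```

```bash
python3 t.py 0.5685 0.1000 0.057 63.04
```

```text
t 10.45 tool d [ 0.0007 -0.0003 -0.0002] turn -0.0 tilt [ 0.001  0.    -1.   ] q [ 0.13  0.25  1.97  0.    0.92 -0.97] F [-2.   2.2  6.2] w 0.291 pos [0.5693 0.1    0.0568]
```

Call:
jog_arm(
  motion=[
    [[0, 0, -0.005, 0], [0, 0, -0.005, 0], [0, 0, -0.0035, 0], [0, 0, 0, 0], [0, 0, 0, 0]],
  ],
)

```text
time: 11.08
tool_pos: [0.5689, 0.0996, 0.0695]
tcp_rot: [0.733, 3.055, -0.001]
wrist_force: [3.4, -1.3, -6.4]
width: 0.287
grip_force: 49.4
```

```bash
python3 t.py 0.5685 0.1000 0.0703 63.04
```

```text
t 11.07 tool d [ 0.0005  0.0002 -0.0008] turn -0.0 tilt [-0. -0. -1.] q [ 0.13  0.23  1.96 -0.    0.95 -0.97] F [ 3.4 -1.3 -6.4] w 0.287 pos [0.5689 0.0996 0.0695]
```

The spring force of about 6.4 N confirms the plunger is lifted 12.7 mm. Now I'll slide 45 mm.

Call:
jog_arm(
  motion=[
    [[0, -0.007, 0, 0], [0, -0.01, 0, 0], [0, -0.01, 0, 0], [0, -0.01, 0, 0], [0, -0.008, 0, 0]],
  ],
)

```text
time: 11.7
tool_pos: [0.5484, 0.0589, 0.0699]
tcp_rot: [0.733, 3.054, 0.0]
wrist_force: [5.2, -0.8, -7.7]
width: 0.285
grip_force: 49.6
```

Call:
jog_arm(
  motion=[
    [[0, 0, 0, 0], [0, 0, 0, 0]],
  ],
)

```text
time: 11.95
tool_pos: [0.548, 0.0583, 0.0697]
tcp_rot: [-0.733, -3.055, 0.002]
wrist_force: [4.8, -3.8, -6.4]
width: 0.287
grip_force: 49.7
```

```bash
python3 t.py 0.5489 0.0599 0.0568 63.04
```

```text
t 11.95 tool d [-0.0001  0.0018  0.0129] turn -0.0 tilt [-0.001 -0.001 -1.   ] q [ 0.06  0.19  2.02 -0.    0.94 -1.04] F [ 4.8 -3.8 -6.4] w 0.287 pos [0.548  0.0583 0.0697]
```

Call:
jog_arm(
  motion=[
    [[0, 0.0012, 0, 0], [0, 0, 0.004, 0], [0, 0, 0.003, 0], [0, 0, 0, 0], [0, 0, 0, 0]],
  ],
)

```text
time: 12.58
tool_pos: [0.5489, 0.0599, 0.0627]
tcp_rot: [-0.733, -3.055, 0.002]
wrist_force: [3.6, -3.7, -5.4]
width: 0.287
grip_force: 49.7
```

```bash
python3 t.py 0.5489 0.0599 0.0568 63.04
```

```text
t 12.57 tool d [-0.0001  0.      0.0059] turn -0.0 tilt [-0.    -0.001 -1.   ] q [ 0.06  0.2   2.02 -0.    0.92 -1.04] F [ 3.6 -3.7 -5.4] w 0.287 pos [0.5489 0.0599 0.0627]
```

Call:
jog_arm(
  motion=[
    [[0, 0, 0.003, 0], [0, 0, 0.003, 0], [0, 0, 0, 0], [0, 0, 0, 0]],
  ],
)

```text
time: 13.08
tool_pos: [0.5492, 0.0607, 0.0569]
tcp_rot: [0.733, 3.055, -0.0]
wrist_force: [3.8, -3.0, -3.7]
width: 0.284
grip_force: 50.3
```

```bash
python3 t.py 0.5489 0.0599 0.0568 63.04
```

```text
t 13.07 tool d [-0.     -0.0008  0.0001] turn -0.0 tilt [ 0. -0. -1.] q [ 0.07  0.21  2.02 -0.    0.91 -1.03] F [ 3.8 -3.  -3.7] w 0.284 pos [0.5492 0.0607 0.0569]
```

The plunger is down in the hole and only the spring pull remains. I'll release it and clear away.

Call:
jog_arm(
  motion=[
    [[0, 0, 0, 0], [0, 0, 0, 0], [0, 0, 0, 0], [0, 0, 0, 0]],
  ],
  aperture=0.8,
  squeeze=40,
)

```text
time: 13.58
tool_pos: [0.5489, 0.061, 0.0568]
tcp_rot: [-0.732, -3.055, -0.0]
wrist_force: [-0.5, 0.2, 0.8]
width: 0.801
grip_force: 0.0
```

Call:
jog_arm(
  motion=[
    [[0, 0, -0.03, 0], [0, 0, -0.05, 0], [0, 0, -0.05, 0], [0.0, -0.06, 0, 0], [0, -0.06, 0, 0]],
  ],
)

```text
time: 14.2
tool_pos: [0.4949, -0.0468, 0.1882]
tcp_rot: [0.728, 3.053, 0.0]
wrist_force: [0.1, -0.7, -0.5]
width: 0.802
grip_force: 0.0
```

Call:
jog_arm(
  motion=[
    [[0, -0.06, 0, 0], [0, 0, 0, 0], [0, 0, 0, 0]],
  ],
)

```text
time: 14.58
tool_pos: [0.4676, -0.0995, 0.1869]
tcp_rot: [0.735, 3.054, 0.001]
wrist_force: [0.4, 0.0, 0.0]
width: 0.806
grip_force: 0.0
```

Run:
```python
from h import *
im=bot.read_camera("scene")[:,:,::-1]; t=bot.read_camera("top")[:,:,::-1]
a=cv2.resize(im[145:235,220:340],(600,450),interpolation=cv2.INTER_CUBIC)
cv2.imwrite("pics/e.png",a); cv2.imwrite("pics/et.png",cv2.resize(t[130:280,200:380],(720,600),interpolation=cv2.INTER_CUBIC))
print(bot.read_state()["wrist_force"])
```

```text
[ 0.60265747  0.42061058 -0.74280934]
```

View pics/e.png

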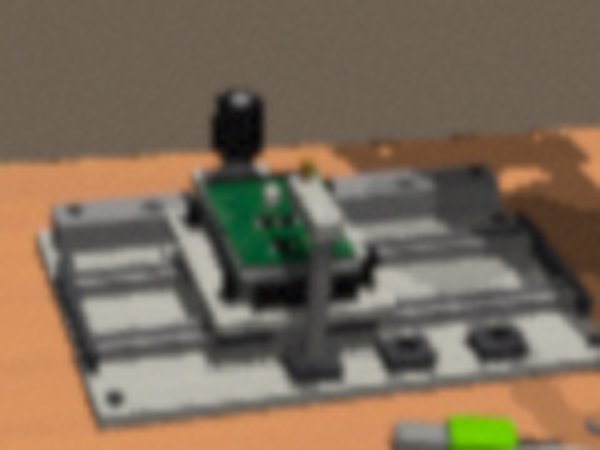

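View pics/et.png

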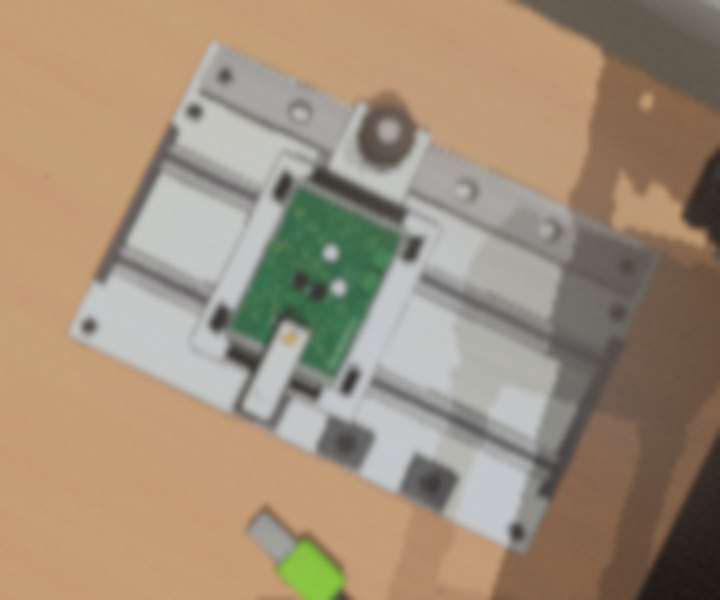

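The carriage is at the post with the board seated in the walls; the knob is at top-crop (386,133) and the loading hole is now exposed at (300,112). I'll check the knob height numerically.

Run:
```python
from h import *
def top(im,c0,c1):
    g=cv2.cvtColor(im,cv2.COLOR_BGR2GRAY)[150:195,c0:c1]; r,c=np.where(g<60); return r.min()+150,c[r<r.min()+8].mean()+c0
new=bot.read_camera("scene")[:,:,::-1].copy(); old=cv2.imread("pics/scene0.png")
a=np.radians(-26.96); ey=np.array([-np.sin(a),np.cos(a),0]); k=np.array([.5685,.1,0])
for n,im,c,s in(("old",old,(240,262),0),("new",new,(256,278),.045)):
    print(n,top(im,*c),"pred home",proj("scene",k-s*ey+[0,0,.084]).round(1),"pred up10",proj("scene",k-s*ey+[0,0,.094]).round(1))
```

```text
old (np.int64(165), np.float64(250.14285714285714)) pred home [[251.1 165.9]] pred up10 [[251.2 162.3]]
new (np.int64(164), np.float64(267.16438356164383)) pred home [[268.6 164.5]] pred up10 [[268.8 160.8]]
```

Home: the knob top is at row 164, against a predicted 164.5 when down and 160.8 when up. I'm handing in.

```bash
python3 -c "
from workcell import bot
print(bot.finish_job())"
```

```text
the job is handed in; nothing more can be done
None
```

I loaded the board into the nest, moved the carriage 45 mm to the probe-post station, let the plunger drop home there, and handed the job in at about 15 s; the camera check before hand-in showed everything in place, but no verdict was printed.

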